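# Level the sprung table and hold it down for clamping

### The arm

A 7-joint arm with a two-finger parallel gripper is mounted at the origin on a cart in front of the work surface, level with it; the furniture and walls round the work are solid. World frame = base frame: x ahead of the robot, y to its left, z up, the work surface at z = 0. Lengths are in m, angles in rad, forces in N, time in s.
With the tool pointing down it reaches from about 0.425 to 0.825 m from the base axis. Payload 3.6 kg.
Tool frame: the origin (TCP) lies at the very end of the fingers, on their centre line; the grasp point (between the pads) lies 19 mm behind it; z points along the fingers, y is the line along which they close (so a half turn about z gives the same grasp; the last joint's range is limited). The gripper opens to 93 mm and grips with 3 to 60 N. Pads are 15 mm wide; open, the fingers measure 128 mm over their backs; the gripper's body (75 mm by 188 mm) begins 65 mm behind the grasp point.
Start: joints at [-1.143, 0.615, -0.013, 1.423, 0.008, 1.103, -0.04], TCP at [0.285, 0.584, 0.219] pointing down, gripper open.
Joint ranges: [-3.12, 3.12], [-0.3, 2.06], [-1.34, 1.32], [0.26, 2.42], [-1.36, 4.5], [0.01, 1.98], [-2.84, 2.84]. Speed limits (rad/s): [2.79, 2.79, 3.14, 3.14, 3.14, 3.14, 3.14].

### API

Orientations are given as a unit quaternion [x, y, z, w].
In Python, from workcell import manip gives the robot as it stands.
- The arm moves only by the tool servo_tool, never from a script. Its argument "plan" is one flat list of numbers, 4 for each row, row after row: the shift along the tool's x, y, z in mm, then the turn about the tool's z in degrees. A call has 1 to 8 rows; each row is the pose to reach, as a shift and turn from the pose commanded when the call began, along the tool's axes at that moment; what a row does not reach only later rows make up. A row lasts 1/8 s, in which the tool goes at most 62.5 mm and 10.7 degrees, less where a joint would pass 70% of its speed; a pose out of reach is approached as far as the arm can. A call with a gripper value outside its range is refused whole. "fingers" is the gripper command: -1 is fully open, 1 is shut, values between are in proportion, set as the call begins (left out, the last holds). The fingers move at their own pace and stop on an object; the grip force is fixed at half the most. Time passes only in rows, so rows that repeat a pose let the fingers close. It gives the time, the measured TCP pose, the force, the opening and the grip force at its end, in the units of the state.
- manip.get_obs(): the state, without advancing time (a new reading comes with each control period).
- manip.snapshot(name): name is "scene" or "top" or "wrist"; returns the picture (480x640x3 uint8, blue, green, red); there is no depth.
- manip.calibration(name): a dict with "camera_matrix" (3x3 intrinsics, pixels), "k1" (the pictures are not rectified: a ray, as slopes to the right and down, at radius r is drawn at 1 + k1 r^2 times it, then the intrinsics apply), "camera_from_world" (4x4, takes a point from world to camera coordinates). Camera axes: x right, y up, looking along -z (the intrinsics and any distortion apply to the point x, -y, -z); pixel columns grow to the right and rows downward; lengths in m; the calibration is good to about 2 mm. A picture is of the moment at which its call begins: read the wrist's pose just before it. calibration takes no time and is no camera call; for the wrist camera it gives the pose at the moment of the call.
- manip.sign_off(): hands the job in; it is judged then, once.
Trained networks look in the newest picture that a camera, given by its name, has taken for a name from the list of things; names that differ only in an ending like _2 or _b are one class to them, and where a whole thing is asked for, a point or a joint stands for the part that bears it (a point fixed in the world has none). Each returns a list of dicts, best first, with "confidence" (0 to 1); they miss things now and then, are a little off and sometimes report something else, mostly with a low value. They report only what shows in the picture. A call takes as long as a camera call. They do not tell look-alikes from the thing itself.
- manip.find_in(camera, target): "point" ([x, y, z] in m, in world coordinates, good to about 4 mm: the middle of the surface that is visible of it).
The state is a dict: "t": time; "qpos": joint angles; "joint_velocities": joint speeds; "tau": joint torques, N m; "ee_pos": TCP position; "tool_rot": TCP orientation; "contact_force": force on the tool from outside, world axes, zero at the start; "torque": the same for the moment, N m; "opening": finger opening in m; "grasp_force": force on a finger pad.
Only numpy, scipy, OpenCV 4.12 (cv2) and the standard library are available. Lean on these libraries where they do the work, as an engineer would, in place of code of your own. Each camera call takes 0.05 s, during which the arm holds its last target. There are 200 camera calls.

### The job

Someone left a mug on the levelling table: lift it off and set it down upright on the bench beside the table, without dropping it. Then take hold of the table's black knob, press it right down to its stop and, still pressing, turn it until the bubble of the spirit level sits midway between the two black lines. Finish while still holding the knob pressed down with the bubble centred (so that a colleague can clamp the plate), and leave the other things on the bench where they are.

Things in the scene. Friction and masses are not known exactly. Their poses are not given: they have to be found in the camera images.
- levelling_table: Levelling table, fixed to the bench: grey base 160 x 260 mm under an aluminium plate. Origin: on the bench under the base's centre. x points away from the robot at yaw 0 (yaw within 0.35 rad); y runs along the long side from the knob end (-y) to the hinge end (+y). The spirit level, 22 x 108 mm and 22 mm high, lies on the plate along y, centred at x = -58, y = +30 mm.
- plate: Aluminium plate of the table, 150 x 250 x 10 mm, its top 50 mm above the bench when level. Tilts by up to 0.035 rad on a hinge along the table's x at y = +90 mm, height 34 mm (the origin, x as the table's); springs lift the knob end.
- mug: Empty green mug, 0.2 to 0.4 kg, on the plate at the start; round body 86 mm across, 96 mm high, thin wall. Origin: at its underside, z up; the round body's axis is at y = +16 mm, the handle points along the mug's own -y (y = -27 to -59 mm, heights 17 to 89 mm). At the start the handle points away from the robot, within about 0.85 rad.
- mug_handle (a point): Point in the mug's handle, at y = -45 mm, 64 mm above the mug's underside; axes as the mug's. Good grasp from above, closing along x: the handle feels solid (hole filled) and about 18 mm wide where gripped (no more than 30 mm anywhere); the mug's rim is 32 mm higher than this point.
- knob: Black round knob of the levelling screw: grip 37 mm across, 27 mm high, over a skirt 68 mm across, 6 mm high. Origin: centre of the skirt's underside, 57 mm above the bench at the stop; z up the screw. Top 40 mm above it. Goes down 6.3 mm on springs (5 N to start, 9 N at the firm stop; 12 to 20 N holds it well) and springs back up when let go.
- knob_grip (a point): Point on the knob's axis 24 mm above the skirt's underside, to grip from above; 81 mm above the bench at the stop, 6.3 mm higher when let go. Height does not change with turning. Clockwise from above raises the plate's knob end, 4 mm per rad; takes 0.06 N m and stays where left. At the start 0.5 to 1.5 rad clockwise are needed; the end stop is 1.2 rad past level.
- carrier (a joint): How far the knob is pressed, in rad of the lever that carries it: 0 let go, 0.035 pressed right down to the stop.
- bubble_top (a point): Middle of the pale bubble (about 12 mm long as seen) in the green vial. It runs to the higher end and settles in 2 s. With the knob at its stop, 1 rad of clockwise turning moves it 16 mm towards the knob end (-y of the table). Letting go moves it 25 mm the same way, so it shows true level only while the knob is at its stop.
- vial_mid (a point): Middle of the vial, on top: midway between the two black lines, which are 19 mm apart. Its y axis runs along the vial, towards the hinge end. The bubble is centred when bubble_top lies here.
- multimeter: Yellow and black multimeter, 170 x 88 x 46 mm, lying flat on the right: leave it alone. Origin: centre of its underside.
- tape: Roll of beige tape, 100 mm across, 25 mm high, lying flat at the right: leave it alone. Origin: centre of its underside.
- weight: Brass calibration weight, 38 mm across, 57 mm high, standing at the right: leave it alone. Origin: centre of its underside.
Not all that is in view belongs to the job. What is shaped like the mug but pink is not meant.

How it is judged:
By the outcome, as a careful person would: the job done as asked, in the order asked, and still so for the second after the job is handed in, while the arm keeps its last pose, push and grip.
It also fails if it takes over 64 s, if anything falls off the work surface, if the arm or the gripper's body presses on something with over 40 N, if the wrist force passes 120 N, or if a joint passes its speed limit or range.

## Working session

There is one attempt and no reset: what is moved stays moved. The work goes in short steps, Python scripts to look and compute and a tool call to move; the robot and the scene stay as the last step left them, time stands still between calls to the robot, and variables do not carry over. Pictures are saved under pics/ and viewed, at most 10 in all, crops included, and the job is handed in when it is done.

Besides the shell and the picture viewer there is one more tool, called after "Request:" as name(argument=value, ...) on one line, values as JSON. servo_tool: Moves the arm, as the interface text tells. Its arguments: {"type":"object","properties":{"plan":{"type":"array","items":{"type":"number"}},"fingers":{"type":"number"}},"required":["plan"]}

```bash
mkdir -p pics; ls; cat > h.py <<'E'
from workcell import manip
import numpy as np, cv2
from scipy.spatial.transform import Rotation as R
def proj(cal,p):
    T=np.array(cal["camera_from_world"]);K=np.array(cal["camera_matrix"])
    c=T[:3,:3]@np.array(p)+T[:3,3]; s=np.array([c[0],-c[1]])/-c[2]
    s=s*(1+cal["k1"]*(s@s)); return (K@[s[0],s[1],1])[:2]
def ray(cal,uv,z):
    T=np.array(cal["camera_from_world"]);K=np.array(cal["camera_matrix"])
    d=np.linalg.solve(K,[uv[0],uv[1],1])[:2]; s=d.copy()
    for _ in range(20): s=d/(1+cal["k1"]*(s@s))
    w=T[:3,:3].T@np.array([s[0],-s[1],-1]); o=-T[:3,:3].T@T[:3,3]
    return o+w*(z-o[2])/w[2]
def totool(p):
    o=manip.get_obs(); r=R.from_quat(o["tool_rot"]).as_matrix()
    return 1000*r.T@(np.array(p)-o["ee_pos"])
E
python3 - <<'E'
from h import *
for c in ("scene","top"):
    cv2.imwrite(f"pics/{c}0.png",manip.snapshot(c))
o=manip.get_obs();print(o["t"],o["ee_pos"],R.from_quat(o["tool_rot"]).as_matrix().round(3),o["opening"])
for n in ("mug","mug_handle","knob","knob_grip","levelling_table","plate","vial_mid","bubble_top","multimeter","tape","weight"):
  for d in manip.find_in("top",n)[:3]: print(n,np.round(d["point"],3),round(d["confidence"],2),proj(manip.calibration("top"),d["point"]).round())
E
```

```text
pics
0.1 [0.28522858 0.58329134 0.21759724] [[-0.898  0.439 -0.001]
 [ 0.439  0.898 -0.002]
 [-0.    -0.002 -1.   ]] 0.0929766436333753
mug [0.421 0.319 0.046] 0.87 [159. 279.]
mug [0.611 0.065 0.088] 0.83 [277. 208.]
mug [0.366 0.07  0.015] 0.81 [264. 316.]
mug_handle [0.606 0.064 0.092] 0.9 [277. 209.]
mug_handle [0.368 0.069 0.014] 0.7 [265. 315.]
mug_handle [0.421 0.312 0.044] 0.64 [163. 280.]
knob [ 0.54  -0.045  0.07 ] 0.89 [321. 245.]
knob [0.61  0.065 0.083] 0.33 [277. 209.]
knob_grip [ 0.537 -0.044  0.07 ] 0.63 [320. 246.]
levelling_table [0.545 0.012 0.057] 0.78 [297. 241.]
levelling_table [ 0.452 -0.437  0.035] 0.22 [485. 303.]
plate [0.549 0.034 0.055] 0.85 [288. 238.]
vial_mid [0.556 0.031 0.054] 0.86 [290. 236.]
multimeter [ 0.449 -0.435  0.033] 0.58 [484. 305.]
multimeter [0.543 0.01  0.054] 0.39 [298. 242.]
weight [ 0.603 -0.416  0.034] 0.52 [478. 239.]
```

View pics/top0.png

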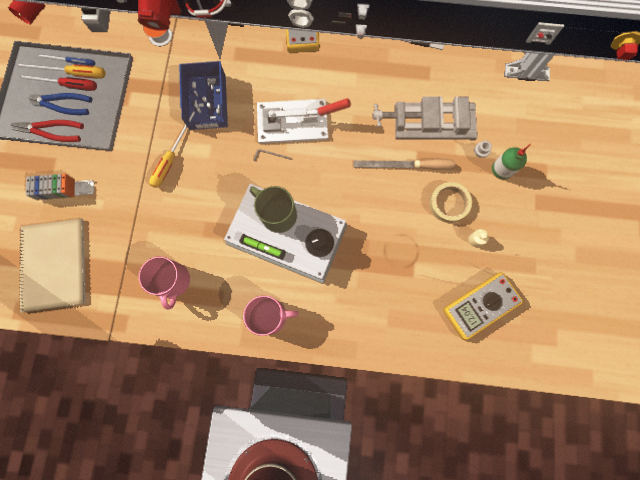

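View pics/scene0.png

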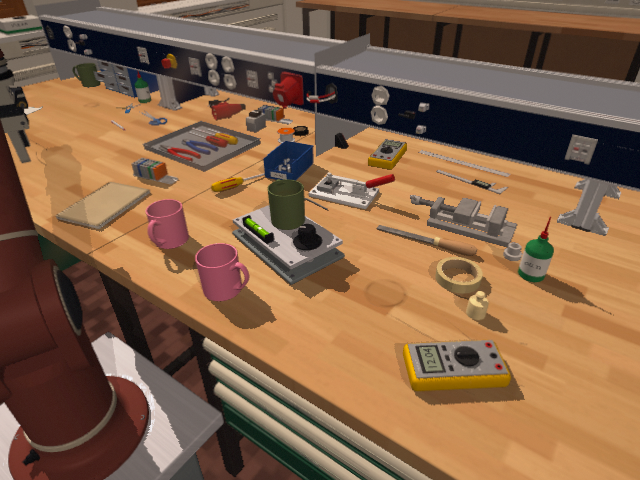

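Candidates (top picture): the green mug on the table at (275,208) is the target. The pink mugs at (163,279) and (265,315) are not meant, and neither is the green mug on the far bench (scene, (87,73)).

```bash
python3 - <<'E'
from h import *
c=manip.calibration("top")
im=cv2.imread("pics/top0.png")[160:300,200:440]
cv2.imwrite("pics/crop.png",cv2.resize(im,None,fx=3.3,fy=3.3,interpolation=cv2.INTER_CUBIC))
a=ray(c,(276,207),.148);h=ray(c,(254,190),.13);print(a,h,np.degrees(np.arctan2(h[1]-a[1],h[0]-a[0])))
d=(h-a)/np.linalg.norm((h-a)[:2]);g=a+d*.061;print(g,totool([g[0],g[1],.3]))
print(ray(c,(400,252),0),ray(c,(226,238),.05),ray(c,(322,282),.05),ray(c,(251,185),.05),ray(c,(346,219),.05))
E
```

```text
[0.59685758 0.05878251 0.148     ] [0.63490099 0.11552912 0.13      ] 56.16176586429298
[0.63082543 0.1094499  0.13192833] [-518.60844645 -274.59518225  -81.32672287]
[ 0.55673262 -0.23716373  0.        ] [0.5343374  0.18081389 0.05      ] [ 0.45678482 -0.05633178  0.05      ] [0.67065051 0.14168471 0.05      ] [ 0.61223859 -0.09579008  0.05      ]
```

View pics/crop.png

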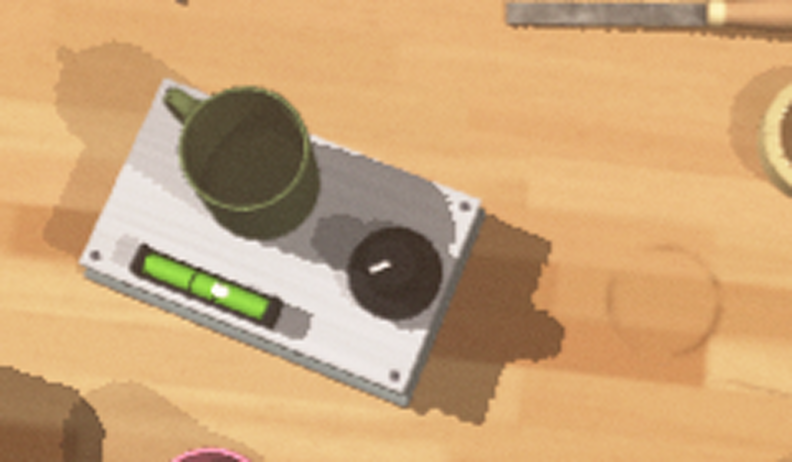

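Request:
servo_tool(plan=[-55, -30, -20, 10, -110, -60, -40, 20, -165, -90, -60, 30, -220, -120, -80, 40, -275, -145, -80, 50, -330, -175, -80, 60, -385, -205, -80, 70, -440, -235, -80, 80], fingers=-1)

```text
t: 1.65
ee_pos: [0.5722, 0.187, 0.299]
tool_rot: [0.8, 0.599, 0.0, -0.0]
contact_force: [0.8, 0.2, 0.2]
opening: 0.0933
grasp_force: 0.0
```

```bash
python3 - <<'E'
from h import *
o=manip.get_obs();print(o["t"],o["ee_pos"],o["qpos"])
r=R.from_quat(o["tool_rot"]).as_matrix()
print(totool([.631,.109,.3]),np.degrees(np.arctan2(r[1,1],r[0,1])))
E
```

```text
1.65 [0.57221889 0.18699681 0.29903279] [-0.59716126  0.49654483  0.40640171  1.45358382 -0.20164703  1.23184951
 -0.45304656]
[-58.29695671  78.35909292  -0.98725716] -16.348293676655544
```

Request:
servo_tool(plan=[-30, 40, 0, 9, -58, 78, 0, 18, -58, 78, 0, 18, -58, 78, 0, 18])

```text
t: 2.15
ee_pos: [0.6298, 0.1122, 0.2984]
tool_rot: [0.883, 0.47, -0.0, -0.001]
contact_force: [-0.3, 0.9, 0.0]
opening: 0.0928
grasp_force: 0.0
```

```bash
python3 - <<'E'
from h import *
o=manip.get_obs();cal=manip.calibration("wrist")
cv2.imwrite("pics/w1.png",manip.snapshot("wrist"))
print(o["ee_pos"],o["qpos"])
for n in ("mug","mug_handle","knob","knob_grip","vial_mid","bubble_top"):
  for d in manip.find_in("wrist",n)[:2]: print(n,np.round(d["point"],3),round(d["confidence"],2),proj(cal,d["point"]).round())
E
```

```text
[0.62983886 0.11221468 0.29839846] [-0.47638425  0.57568722  0.48496831  1.33826226 -0.26851089  1.29270979
 -0.57714325]
mug [0.596 0.054 0.108] 0.97 [317. 274.]
mug [0.43  0.304 0.05 ] 0.97 [ 44. 149.]
mug_handle [0.422 0.302 0.047] 0.88 [ 42. 154.]
mug_handle [0.598 0.05  0.103] 0.8 [321. 274.]
knob [ 0.552 -0.02   0.068] 0.68 [321. 332.]
knob_grip [ 0.558 -0.026  0.072] 0.77 [328. 336.]
vial_mid [0.565 0.103 0.048] 0.88 [268. 234.]
vial_mid [ 0.558 -0.024  0.071] 0.3 [327. 334.]
bubble_top [0.518 0.077 0.072] 0.42 [243. 283.]
```

View pics/w1.png

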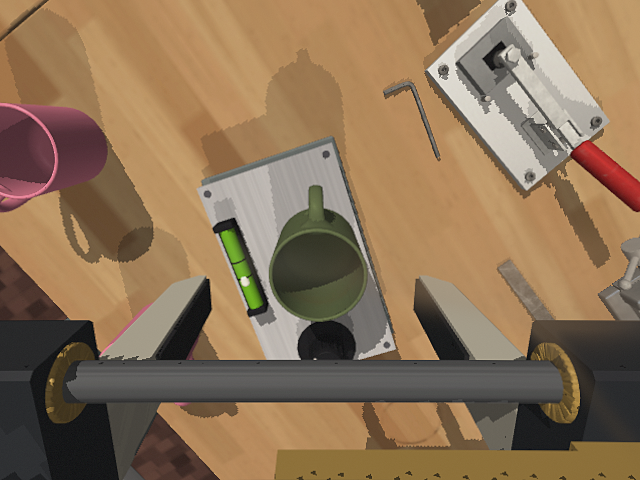

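The close view shows the green mug with its rim centred at (319,275). The handle runs from (314,220) to (316,186), almost square to the fingers' closing line.

```bash
python3 - <<'E'
from h import *
cal=manip.calibration("wrist")
a=ray(cal,(319,275),.147)
e=[ray(cal,p,.147) for p in((270,275),(368,275),(318,229),(318,321))]
h=ray(cal,(316,188),.135);h2=ray(cal,(314,218),.138);print(a,h,h2,[x.round(3) for x in e])
for q in(h,h2):print(np.linalg.norm((q-a)[:2]))
d=(h+h2)/2-a;d[2]=0;d/=np.linalg.norm(d);g=a+d*.061;g[2]=.114
r=R.from_quat(manip.get_obs()["tool_rot"]).as_matrix()
print("dir",np.degrees(np.arctan2(d[1],d[0])),"tool y",np.degrees(np.arctan2(r[1,1],r[0,1])),g,totool([g[0],g[1],.095]))
E
```

```text
[0.605747   0.06570638 0.147     ] [0.64456049 0.12803855 0.135     ] [0.62913817 0.10812605 0.138     ] [array([0.571, 0.089, 0.147]), array([0.641, 0.042, 0.147]), array([0.628, 0.1  , 0.147]), array([0.581, 0.03 , 0.147])]
0.0734287799069266
0.04844145657057883
dir 59.29694151400953 tool y -33.96240116568902 [0.63689292 0.11815571 0.114     ] [  8.92625552   2.44837735 203.81964752]
```

Request:
servo_tool(plan=[5, 2, 30, -2, 9, 2, 80, -3, 9, 2, 130, -3, 9, 2, 170, -3, 9, 2, 195, -3, 9, 2, 204, -3, 9, 2, 204, -3])

```text
t: 3.38
ee_pos: [0.6371, 0.1176, 0.0948]
tool_rot: [0.871, 0.492, 0.0, 0.0]
contact_force: [-0.6, 0.6, -0.4]
opening: 0.0932
grasp_force: 0.0
```

Request:
servo_tool(plan=[0, 0, 0, 0, 0, 0, 0, 0, 0, 0, 0, 0, 0, 0, 0, 0, 0, 0, 0, 0, 0, 0, 0, 0], fingers=1)

```text
t: 4.12
ee_pos: [0.6369, 0.1174, 0.0946]
tool_rot: [0.871, 0.492, -0.0, -0.0]
contact_force: [0.3, 0.8, 0.5]
opening: 0.0378
grasp_force: 0.0
```

Request:
servo_tool(plan=[0, 0, 0, 0, 0, 0, 0, 0, 0, 0, 0, 0, 0, 0, 0, 0])

```text
t: 4.62
ee_pos: [0.6369, 0.1173, 0.0946]
tool_rot: [0.871, 0.492, -0.0, 0.0]
contact_force: [0.6, -0.6, 0.0]
opening: 0.0191
grasp_force: 28.6
```

Request:
servo_tool(plan=[0, 0, -3, 0, 0, 0, -10, 0, 0, 0, -25, 0, 0, 0, -50, 0, 0, 0, -80, 0, 0, 0, -80, 0])

```text
t: 5.38
ee_pos: [0.6391, 0.1173, 0.1782]
tool_rot: [0.871, 0.492, 0.003, 0.001]
contact_force: [0.4, 0.3, -2.4]
opening: 0.0192
grasp_force: 28.8
```

Request:
servo_tool(plan=[-15, 6, -20, 0, -55, 22, -25, 0, -105, 42, -25, 0, -155, 62, -25, 0, -205, 82, -25, 0, -250, 100, -25, 0, -275, 110, -25, 0, -282, 113, -25, 0])

```text
t: 6.38
ee_pos: [0.5862, -0.1863, 0.1998]
tool_rot: [0.872, 0.489, -0.001, 0.0]
contact_force: [-0.2, 0.6, -2.0]
opening: 0.0187
grasp_force: 28.9
```

```bash
python3 - <<'E'
from h import *
o=manip.get_obs();print(o["t"],o["ee_pos"],o["contact_force"],totool([.591,-.183,.045]))
cv2.imwrite("pics/s1.png",np.hstack([cv2.resize(manip.snapshot("scene")[120:420,150:550],(400,300)),manip.snapshot("wrist")[60:360,120:520]]))
E
```

```text
6.375 [ 0.58623188 -0.18634543  0.19979411] [-0.24642979  0.63162565 -1.97860554] [  5.68446216   2.42502521 154.78032855]
```

View pics/s1.png

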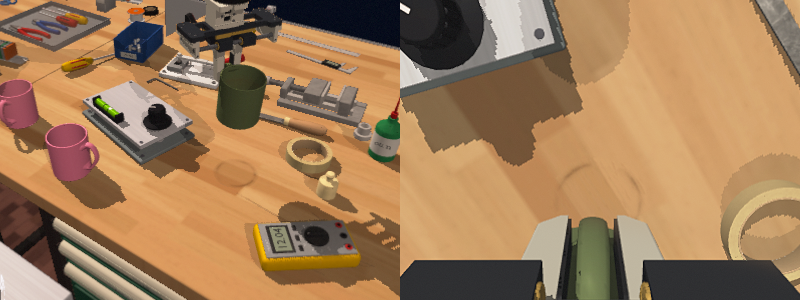

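Request:
servo_tool(plan=[0, 0, 30, 0, 0, 0, 65, 0, 0, 0, 100, 0, 0, 0, 125, 0, 0, 0, 140, 0, 0, 0, 146, 0, 0, 0, 148, 0, 0, 0, 148, 0])

```text
t: 7.48
ee_pos: [0.5889, -0.1824, 0.0526]
tool_rot: [0.871, 0.492, 0.001, 0.0]
contact_force: [-0.2, 1.5, -1.4]
opening: 0.0191
grasp_force: 29.2
```

Request:
servo_tool(plan=[0, 0, 1, 0, 0, 0, 2, 0, 0, 0, 3, 0, 0, 0, 4, 0, 0, 0, 4, 0])

```text
t: 8.1
ee_pos: [0.5886, -0.1824, 0.0478]
tool_rot: [0.871, 0.492, 0.0, 0.0]
contact_force: [1.4, 2.3, 1.8]
opening: 0.019
grasp_force: 29.7
```

Request:
servo_tool(plan=[0, 0, 0, 0, 0, 0, 0, 0, 0, 0, 0, 0, 0, 0, 0, 0, 0, 0, 0, 0], fingers=0)

```text
t: 8.72
ee_pos: [0.5881, -0.1826, 0.0476]
tool_rot: [0.871, 0.492, -0.0, 0.0]
contact_force: [0.4, 0.6, 0.0]
opening: 0.0464
grasp_force: 0.0
```

Request:
servo_tool(plan=[0, 0, -10, 0, 0, 0, -40, 0, 0, 0, -90, 0, 0, 0, -150, 0, 0, 0, -200, 0, 0, 0, -200, 0])

```text
t: 9.48
ee_pos: [0.5905, -0.1841, 0.2535]
tool_rot: [0.871, 0.492, 0.004, 0.004]
contact_force: [-0.1, -0.3, -0.2]
opening: 0.046
grasp_force: 0.0
```

```bash
python3 - <<'E'
from h import *
o=manip.get_obs();r=R.from_quat(o["tool_rot"]).as_matrix()
cv2.imwrite("pics/t1.png",np.hstack([manip.snapshot("scene")[120:420,150:550],manip.snapshot("top")[130:430,200:600]]))
print(o["t"],o["ee_pos"],o["qpos"],np.degrees(np.arctan2(r[1,1],r[0,1])))
for c in("scene","top"):
 for n in ("mug","knob","knob_grip"):
  for d in manip.find_in(c,n)[:3]: print(c,n,np.round(d["point"],3),round(d["confidence"],2))
E
```

```text
9.475 [ 0.5905019  -0.18409583  0.25345225] [-0.00626724  0.56127662  0.46321487  1.49106012 -0.26560775  1.14034147
 -0.03827304] -31.073780816492278
scene mug [0.415 0.28  0.063] 0.92
scene mug [ 0.537 -0.24   0.063] 0.57
scene knob [ 0.532 -0.051  0.076] 0.57
top mug [0.425 0.316 0.046] 0.86
top mug [ 0.553 -0.262  0.027] 0.83
```

View pics/t1.png

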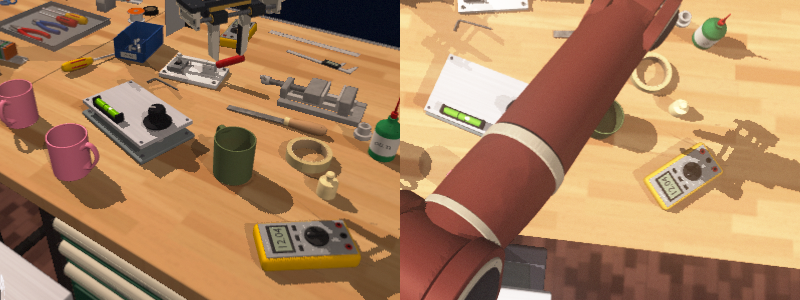

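The mug stands upright on the bench, at (235,155) in the left half of the picture. Next is the knob.

Request:
servo_tool(plan=[12, -15, 0, -10, 25, -30, 0, -20, 38, -45, 0, -30, 50, -60, 0, -40, 62, -75, 0, -50, 75, -92, 0, -60, 88, -108, 0, -70, 93, -115, 0, -80], fingers=-1)

```text
t: 10.88
ee_pos: [0.5371, -0.042, 0.2471]
tool_rot: [0.347, 0.938, 0.0, -0.001]
contact_force: [-0.5, 0.0, -0.1]
opening: 0.0936
grasp_force: 0.0
```

Request:
servo_tool(plan=[0, 0, 0, 0, 0, 0, 0, 0])

```text
t: 11.12
ee_pos: [0.5377, -0.0443, 0.2474]
tool_rot: [0.352, 0.936, -0.0, -0.0]
contact_force: [0.3, 0.2, 0.1]
opening: 0.0929
grasp_force: 0.0
```

```bash
python3 - <<'E'
from h import *
o=manip.get_obs();r=R.from_quat(o["tool_rot"]).as_matrix();cal=manip.calibration("wrist")
cv2.imwrite("pics/w2.png",manip.snapshot("wrist"))
print(o["t"],o["ee_pos"],o["qpos"],np.degrees(np.arctan2(r[1,1],r[0,1])))
for n in ("knob","knob_grip","vial_mid","bubble_top"):
  for d in manip.find_in("wrist",n)[:2]: print(n,np.round(d["point"],3),round(d["confidence"],2),proj(cal,d["point"]).round())
E
```

```text
11.125 [ 0.53774942 -0.04427469  0.2473961 ] [-0.02177442  0.41434887  0.09230376  1.70543298 -0.04281531  1.02413733
  0.93567314] 48.737855852911636
knob [ 0.536 -0.033  0.069] 0.58 [319. 198.]
knob [0.568 0.063 0.051] 0.29 [424. 151.]
knob_grip [ 0.543 -0.035  0.075] 0.87 [323. 207.]
vial_mid [0.566 0.062 0.05 ] 0.57 [421. 150.]
bubble_top [0.517 0.074 0.072] 0.59 [403.  96.]
bubble_top [ 0.423 -0.36   0.026] 0.59 [ 19. 310.]
```

View pics/w2.png

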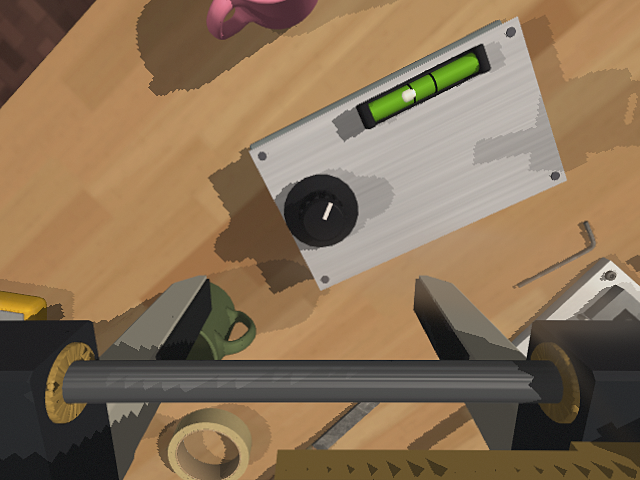

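```bash
python3 - <<'E'
from h import *
cal=manip.calibration("wrist")
im=cv2.imread("pics/w2.png");m=(im.max(2)<62).astype(np.uint8);m[:165]=0;m[258:]=0;m[:,:275]=0;m[:,370:]=0
c=max(cv2.findContours(m,cv2.RETR_EXTERNAL,cv2.CHAIN_APPROX_NONE)[0],key=cv2.contourArea)
print(cv2.boundingRect(c),cv2.fitEllipse(c))
u=cv2.fitEllipse(c)[0]
p=ray(cal,u,.069);print(p, [np.linalg.norm(ray(cal,(u[0]+a,u[1]),.069)-p) for a in (36,)])
print("grip at TCP z .076",totool([p[0],p[1],.076]))
print(ray(cal,(325,214),.103))
E
```

```text
(284, 175, 74, 72) ((320.4385681152344, 210.3502197265625), (70.9158935546875, 73.06282043457031), 76.48583984375)
[ 0.54466631 -0.03907533  0.069     ] [np.float64(0.03200219917171143)]
grip at TCP z .076 [ -2.0295759    8.19682718 171.51896925]
[ 0.54291786 -0.03360994  0.103     ]
```

Request:
servo_tool(plan=[0, 5, 40, 0, 0, 9, 90, 0, 0, 9, 135, 0, 0, 9, 160, 0, 0, 9, 171, 0, 0, 9, 175, 0, 0, 9, 175, 0])

```text
t: 12.25
ee_pos: [0.5443, -0.0368, 0.0734]
tool_rot: [0.351, 0.936, 0.0, 0.001]
contact_force: [-0.1, 0.3, 1.0]
opening: 0.0931
grasp_force: 0.0
```

Request:
servo_tool(plan=[0, 0, 0, 0, 0, 0, 0, 0, 0, 0, 0, 0, 0, 0, 0, 0, 0, 0, 0, 0, 0, 0, 0, 0, 0, 0, 0, 0, 0, 0, 0, 0], fingers=1)

```text
t: 13.25
ee_pos: [0.5426, -0.0378, 0.0726]
tool_rot: [0.351, 0.936, -0.001, -0.001]
contact_force: [-2.1, -3.1, 1.7]
opening: 0.0367
grasp_force: 31.7
```

Request:
servo_tool(plan=[0, -1, 2, 0, 0, -1, 4, 0, 0, -1, 6, 0, 0, -1, 7, 0, 0, -1, 7, 0])

```text
t: 13.88
ee_pos: [0.5424, -0.039, 0.0668]
tool_rot: [0.352, 0.936, -0.001, 0.0]
contact_force: [-5.2, -4.2, 10.8]
opening: 0.0367
grasp_force: 31.7
```

Request:
servo_tool(plan=[0, -1, 1, 0, 0, -2, 2, 0, 0, -2, 2, 0, 0, -2, 2, 0])

```text
t: 14.38
ee_pos: [0.5424, -0.0392, 0.0657]
tool_rot: [0.351, 0.936, 0.001, 0.001]
contact_force: [-4.7, -2.3, 14.9]
opening: 0.0365
grasp_force: 31.9
```

```bash
python3 - <<'E'
from h import *
o=manip.get_obs();cal=manip.calibration("wrist");w=manip.snapshot("wrist")
cv2.imwrite("pics/w3f.png",w)
print(o["ee_pos"],o["contact_force"],o["torque"],o["qpos"])
for n in ("vial_mid","bubble_top"):
  for d in manip.find_in("wrist",n)[:2]: print(n,np.round(d["point"],3),round(d["confidence"],2),proj(cal,d["point"]).round())
cv2.imwrite("pics/w3.png",w)
E
```

```text
[ 0.54237948 -0.03921536  0.06574882] [-4.7445633  -2.26840857 14.91396703] [-0.18938566  0.97724777 -0.04615987] [-0.00856029  0.65357287  0.06267524  1.8958611  -0.0689245   0.59175713
  0.9512762 ]
vial_mid [0.54  0.051 0.046] 0.79 [454. 154.]
bubble_top [0.52  0.098 0.069] 0.78 [550.  34.]
```

View pics/w3.png

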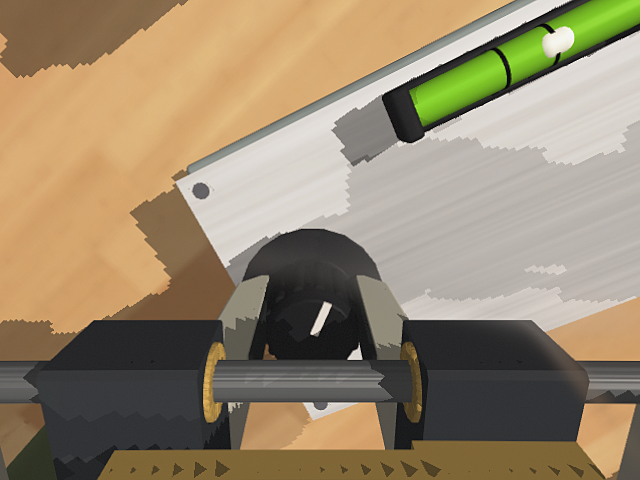

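The wrist picture shows the black lines near (503,68) and (553,40), with the bubble at about (559,41), so it is around 11 mm off towards the hinge. I'll let it settle and measure it.

Request:
servo_tool(plan=[0, 0, 0, 0, 0, 0, 0, 0, 0, 0, 0, 0, 0, 0, 0, 0, 0, 0, 0, 0, 0, 0, 0, 0, 0, 0, 0, 0, 0, 0, 0, 0])

```text
t: 15.52
ee_pos: [0.5424, -0.0392, 0.0658]
tool_rot: [0.351, 0.936, 0.001, 0.001]
contact_force: [-5.0, -2.3, 14.3]
opening: 0.0364
grasp_force: 31.9
```

Request:
servo_tool(plan=[0, 0, 0, 0, 0, 0, 0, 0, 0, 0, 0, 0, 0, 0, 0, 0, 0, 0, 0, 0, 0, 0, 0, 0, 0, 0, 0, 0, 0, 0, 0, 0])

```text
t: 16.52
ee_pos: [0.5424, -0.0392, 0.0658]
tool_rot: [0.351, 0.936, 0.001, 0.001]
contact_force: [-4.0, -2.2, 14.5]
opening: 0.0363
grasp_force: 31.9
```

```bash
cat > bub.py <<'E'
from h import *
o=manip.get_obs();cal=manip.calibration("wrist");w=manip.snapshot("wrist")
cv2.imwrite("pics/b%d.png"%(o["t"]*10),w)
print(o["t"],o["ee_pos"],o["contact_force"],o["torque"],o["opening"])
Z=.072
hsv=cv2.cvtColor(w,cv2.COLOR_BGR2HSV)
g=cv2.inRange(hsv,(35,120,60),(60,255,255));g[260:]=0
k=cv2.morphologyEx(g,cv2.MORPH_CLOSE,np.ones((25,25)))
n,l,st,ce=cv2.connectedComponentsWithStats(k);i=1+np.argmax(st[1:,4]);k=(l==i)
ys,xs=np.nonzero(k);c=np.array([xs.mean(),ys.mean()])
v,_,_=None,None,None
C=np.cov(np.c_[xs,ys].T);ev=np.linalg.eigh(C)[1][:,1]
wy=ray(cal,c+ev*30,Z)-ray(cal,c,Z)
if wy[1]<0: ev=-ev
s=lambda m:((np.c_[np.nonzero(m)[1],np.nonzero(m)[0]]-c)@ev)
tr=np.abs((np.stack(np.meshgrid(np.arange(640),np.arange(480)),-1)-c)@np.array([-ev[1],ev[0]]))<10
dark=k&tr&(w.max(2)<90); wh=k&tr&(hsv[...,1]<110)&(hsv[...,2]>120)
hd,ed=np.histogram(s(dark),bins=np.arange(-150,150,3));
print("dark",[(int(e),int(h)) for e,h in zip(ed,hd) if h>8]); b=s(wh);print("bubble",b.mean(),np.percentile(b,[2,98]),len(b),"centre px",c,"ev",ev)
E
python3 bub.py
```

```text
16.525 [ 0.54241267 -0.03919843  0.06577964] [-4.04578211 -2.23136775 14.46824005] [-0.2188754   0.933578   -0.04476223] 0.03632113144823046
dark [(-24, 41), (-21, 44)]
bubble 42.23465131635932 [26.2514721  58.16924411] 627 centre px [524.54575893  55.65635146] ev [ 0.90268011 -0.43031224]
```

Request:
servo_tool(plan=[0, 1, -3, 0, 0, 2, -6, 0, 0, 2, -8, 0, 0, 2, -8, 0])

```text
t: 17.08
ee_pos: [0.5425, -0.038, 0.0714]
tool_rot: [0.351, 0.936, -0.001, -0.0]
contact_force: [-1.7, -3.0, 1.8]
opening: 0.0365
grasp_force: 32.3
```

Request:
servo_tool(plan=[0, 0, 0, 0, 0, 0, 0, 0, 0, 0, 0, 0, 0, 0, -2, -8, 0, 0, -2, -17, 0, 0, -2, -26, 0, 0, -2, -35, 0, 0, -2, -44], fingers=-0.2)

```text
t: 18.08
ee_pos: [0.5433, -0.0368, 0.0735]
tool_rot: [-0.028, 1.0, 0.0, 0.0]
contact_force: [0.6, 0.8, -0.1]
opening: 0.0561
grasp_force: 0.0
```

Request:
servo_tool(plan=[0, 0, 0, 0, 0, 0, 0, 0])

```text
t: 18.32
ee_pos: [0.543, -0.0372, 0.0736]
tool_rot: [-0.025, 1.0, 0.0, 0.0]
contact_force: [0.4, 0.2, -0.1]
opening: 0.0558
grasp_force: 0.0
```

```bash
python3 - <<'E'
from h import *
o=manip.get_obs();r=R.from_quat(o["tool_rot"]).as_matrix()
print(o["ee_pos"],o["contact_force"],np.degrees(np.arctan2(r[1,1],r[0,1])),o["qpos"][6],totool([.5428,-.0385,.072]))
E
```

```text
[ 0.54304972 -0.03716595  0.07356221] [ 0.38604542  0.24968624 -0.12325516] 92.81897126537768 1.4962608613642923 [ 0.31523827 -1.32073508  1.56167636]
```

Request:
servo_tool(plan=[0, -1.5, 1, 0, 0, -1.5, 1, 0, 0, -1.5, 1, 0, 0, -1.5, 1, 0, 0, -1.5, 1, 0, 0, -1.5, 1, 0], fingers=1)

```text
t: 19.08
ee_pos: [0.543, -0.0404, 0.0726]
tool_rot: [-0.025, 1.0, -0.001, -0.0]
contact_force: [0.5, -4.3, -0.6]
opening: 0.0365
grasp_force: 31.9
```

Request:
servo_tool(plan=[0, 0, 2, 0, 0, 0, 4, 0, 0, 0, 6, 0, 0, 0, 8, 0, 0, 0, 9, 0, 0, 0, 9, 0])

```text
t: 19.82
ee_pos: [0.5428, -0.0419, 0.0656]
tool_rot: [-0.024, 1.0, -0.002, -0.0]
contact_force: [-4.4, -7.4, 13.4]
opening: 0.0362
grasp_force: 32.7
```

Request:
servo_tool(plan=[1, -2, 0.5, 0, 1, -2, 0.5, 8, 1, -2, 0.5, 16, 1, -2, 0.5, 24, 1, -2, 0.5, 32, 1, -2, 0.5, 39, 1, -2, 0.5, 44, 1, -2, 0.5, 44])

```text
t: 20.82
ee_pos: [0.5434, -0.0402, 0.0656]
tool_rot: [0.351, 0.936, 0.001, 0.002]
contact_force: [-3.4, -2.5, 13.4]
opening: 0.0366
grasp_force: 32.9
```

Request:
servo_tool(plan=[0, 0, 0, 0, 0, 0, 0, 0, 0, 0, 0, 0, 0, 0, 0, 0, 0, 0, 0, 0, 0, 0, 0, 0, 0, 0, 0, 0, 0, 0, 0, 0])

```text
t: 21.82
ee_pos: [0.5434, -0.0402, 0.0656]
tool_rot: [0.351, 0.936, 0.001, 0.002]
contact_force: [-3.5, -2.2, 14.1]
opening: 0.0369
grasp_force: 32.9
```

Request:
servo_tool(plan=[0, 0, 0, 0, 0, 0, 0, 0, 0, 0, 0, 0, 0, 0, 0, 0, 0, 0, 0, 0, 0, 0, 0, 0, 0, 0, 0, 0, 0, 0, 0, 0])

```text
t: 22.82
ee_pos: [0.5435, -0.0402, 0.0656]
tool_rot: [0.351, 0.936, 0.001, 0.002]
contact_force: [-2.3, -2.5, 14.6]
opening: 0.0366
grasp_force: 32.9
```

```bash
python3 bub.py; cp $(ls -t pics/b*.png|head -1) pics/view.png
```

```text
22.825 [ 0.54345476 -0.0401986   0.06558255] [-2.26267931 -2.46922434 14.61367744] [-0.52230347  0.42549929 -0.0335236 ] 0.03660522969624591
dark [(-21, 10), (-18, 57), (-15, 24), (36, 34), (39, 51)]
bubble 11.051357522938241 [-4.4363279 26.4494514] 618 centre px [524.45961379  52.8986711 ] ev [ 0.90409098 -0.42734003]
```

View pics/view.png

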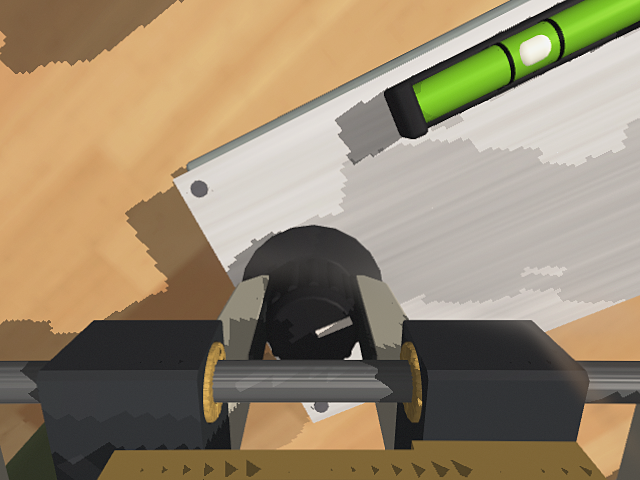

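The bubble at (535,50) sits midway between the lines at (510,62) and (560,37), to within about 0.2 mm. The knob is at its stop with 14.6 N, and the grip is firm, so I'm handing in.

```bash
python3 -c "
from workcell import manip
print(manip.sign_off())"
```

```text
the job is handed in; nothing more can be done
None
```

The job is handed in: the mug stands upright on the bench to the right of the table, and the knob is held at its stop with about 14.6 N, the bubble centred to within about 0.2 mm at 22.8 s.

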